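# Size the pump rollers in the stepped slot block

### The job

Two unmarked pump rollers of different sizes stand on edge in the wire drying rack. Find out each one's size with the sloped sizing block, one roller at a time: try it edge-first in the smallest slot (one dot), without forcing it, then in the next larger slot that is free, and so on until it drops in; leave it fully home in that slot, let go, and do the same with the other roller. Never put a roller into a bigger slot than it needs, and leave the wash bottle, the sample bottle, the filter and the marker as they stand.

Things in the scene. Friction and masses are not known exactly. Their poses are not given: they have to be found in the camera images.
- roller_p_centre (a point): A pump roller: plain white disc 14 mm thick with a steel bearing in its middle, standing on edge. Unmarked; outer diameter between 44 and 56 mm (the two differ by several mm). This point is its centre (half-way up), 32 to 38 mm above the bench in the rack; its y axis is the roller's axis, normal to the flat faces, level at the start. About 60 g
- roller_q_centre (a point): The other pump roller: plain white disc 14 mm thick with a steel bearing in its middle, standing on edge. Unmarked; outer diameter between 44 and 56 mm (the two differ by several mm). This point is its centre (half-way up), 32 to 38 mm above the bench in the rack; its y axis is the roller's axis, normal to the flat faces, level at the start. About 60 g
- drying_rack: Fixed wire rack, 165 mm long (its y), 76 mm wide (x), three bays 48 mm apart along y, two holding a roller each, its axis along the rack's y. Wire hoops, tops 32 mm above the bench, guide each roller with 1 mm play a side: take it from above by its flat faces and lift straight up. Faces of neighbouring rollers are 34 mm apart. Origin on the bench under its middle, z up
- sizing_deck: Fixed aluminium sizing block; sloped face 208 mm wide (y), 86 mm long (x), four slots 50 mm apart along y, smallest (one dot) at +y. Origin in the face, 64 mm above the bench; x up the slope, away from the robot; z the outward normal, leaning 27 degrees back to the robot. A roller goes in along -z, axis along y: too big, it stops with its centre 10 mm or more outside the face; fitting, 3 mm below it
- slot_1 (a point): Point at the middle of the mouth of slot 1 of the sizing block, in the plane of the sloped face. The smallest, one dot. The slot is 41 mm long (along the slope, x), 19 mm wide (along y) and 22.5 mm deep (square to the face); axes as sizing_deck
- slot_2 (a point): Point at the middle of the mouth of slot 2 of the sizing block, in the plane of the sloped face. Two dots. The slot is 48 mm long (along the slope, x), 19 mm wide (along y) and 26.0 mm deep (square to the face); axes as sizing_deck
- slot_3 (a point): Point at the middle of the mouth of slot 3 of the sizing block, in the plane of the sloped face. Three dots. The slot is 55 mm long (along the slope, x), 19 mm wide (along y) and 29.5 mm deep (square to the face); axes as sizing_deck
- slot_4 (a point): Point at the middle of the mouth of slot 4 of the sizing block, in the plane of the sloped face. The largest, four dots. The slot is 62 mm long (along the slope, x), 19 mm wide (along y) and 33.0 mm deep (square to the face); axes as sizing_deck
- wash_bottle: Bystander: white squeeze wash bottle, about 84 x 92 mm, 237 mm tall with a bent spout, standing behind the work. Origin at the centre of its underside
- sample_bottle: Bystander: small white sample bottle with a red cap, 36 mm diameter, 70 mm tall. Origin at the centre of its underside
- filter: Bystander: white inline filter disc lying flat, 48 mm across, 46 mm tall. Origin at the centre of its underside
- marker: Bystander: felt marker, white with a black cap, 130 mm long (its y), 16 mm thick, lying on the bench. Origin at the centre of its underside
- carboy_1: Fixed: tall black crate with a clear carboy, over 450 mm tall with its lid, at the right end of the bench (it fills x over 0.36 and y below -0.46 m); the arm starts beside it and must come round it. Origin under its middle
Not all that is in view belongs to the job. Leave any blue or turquoise look-alike of the part that bears roller_q_centre alone.

How it is judged:
By the outcome, as a careful person would: the job done as asked, in the order asked, and still so for the second after the job is handed in, with the robot touching nothing.
It also fails if it takes over 72 s, if anything falls off the work surface, if the arm or the gripper's body presses on something with over 40 N, if the wrist force passes 120 N, or if a joint passes its speed limit or range.

### The arm

A 6-joint arm with a two-finger parallel gripper is mounted at the origin on a cart in front of the work surface, level with it; the furniture and walls round the work are solid. World frame = base frame: x ahead of the robot, y to its left, z up, the work surface at z = 0. Lengths are in mm, angles in rad, forces in N, time in s.
With the tool pointing down it reaches from about 350 to 975 mm from the base axis. Payload 7.1 kg.
Tool frame: the origin (TCP) lies on the front face of the gripper's body, between the roots of the fingers; the fingertips stand 80 mm ahead of it and the grasp point (between the pads) lies 61 mm ahead of it (env.tips_ahead is the distance from the TCP to the fingertips, in mm); z points along the fingers, y is the line along which they close (so a half turn about z gives the same grasp; the last joint's range is limited). The gripper opens to 88 mm and grips with 3 to 60 N. Pads are 20 mm wide; open, the fingers measure 115 mm over their backs; the gripper's body (75 mm by 178 mm) begins 61 mm behind the grasp point.
Start: joints at [-1.346, 0.423, 1.63, -0, 1.089, -0.019], TCP at [150.889, -606.496, 302.675] pointing down, gripper open.
Joint ranges: [-3, 3], [-0.9, 2.11], [0.09, 2.58], [-1.31, 4.45], [0.11, 2.69], [-2.54, 2.54]. Speed limits (rad/s): [2.39, 2.39, 3.01, 3.14, 3.14, 3.14].

### API

Orientations are given as a unit quaternion [x, y, z, w].
In Python, from station import env, set_gripper, viewer, workorder gives the robot as it stands. Calls block until the motion is done:
- env.reach(position, orientation): joint-space move of the TCP to a pose.
- env.move_l(position, rot=None, rate=150, f_stop=None): straight line of the TCP; rot=None keeps the orientation; rate is the mean speed in mm/s. With f_stop (N) it stops when the force on the tool has changed by that much, and returns True; else False.
- env.move_joints(angles): joint-space move.
- set_gripper(opening): finger opening in mm; the grip force is fixed at half the most; returns when the fingers have stopped.
- env.hold(seconds).
- env.ik(position, orientation): joint angles nearest the present ones, or None.
- env.read_state(): the state.
- viewer.camera(name): name is "side" or "top" or "wrist"; returns the picture (400x640x3 uint8, blue, green, red); there is no depth.
- viewer.camera_params(name): a dict with "fx", "fy", "cx", "cy" (pixels), "dist" ([k1, k2, p1, p2, k3] as OpenCV has them; the pictures are not rectified), "pose" (4x4, takes a point from camera to world coordinates); the wrist camera has in their place "tool_from_camera" (4x4, takes a point from camera to tool coordinates, whose origin is the TCP and whose axes are the flange's). Camera axes: x right, y up, looking along -z (the intrinsics and any distortion apply to the point x, -y, -z); pixel columns grow to the right and rows downward; lengths in mm; the calibration is good to about 2 mm. A picture is of the moment at which its call begins: read the wrist's pose just before it. camera_params takes no time and is no camera call.
A pose or a line that the arm cannot do raises env.IKError and nothing moves.
- workorder.sign_off(): hands the job in; it is judged then, once.
The state is a dict: "time_s": time; "qpos": joint angles; "dq": joint speeds; "tau": joint torques, N m; "tool_pos": TCP position; "orientation": TCP orientation; "force": force on the tool from outside, world axes, zero at the start; "wrist_torque": the same for the moment, N m; "width": finger opening in mm; "grip_force": force on a finger pad.
Only numpy, scipy, OpenCV 4.12 (cv2) and the standard library are available. Lean on these libraries where they do the work, as an engineer would, in place of code of your own. Each camera call takes 0.05 s, during which the arm holds its last target. There are 200 camera calls.

## Working session

There is one attempt and no reset: what is moved stays moved. The work goes in short steps, each a Python script; the robot and the scene stay as the last script left them, time stands still between calls to the robot, and variables do not carry over. Pictures are saved under pics/ and viewed, at most 10 in all, crops included, and the job is handed in when it is done.

```bash
ls; mkdir -p pics; python3 - <<'E'
from station import env, viewer
import cv2, numpy as np
for n in("top","side"):
    cv2.imwrite(f"pics/{n}0.png",viewer.camera(n)); p=viewer.camera_params(n); print(n,{k:(np.round(v,3).tolist()) for k,v in p.items()})
print({k:np.round(v,3).tolist() for k,v in viewer.camera_params("wrist").items()})
print(env.read_state())
E
```

```text
pics
top {'fx': 438.505, 'fy': 438.505, 'cx': 321.262, 'cy': 204.928, 'dist': [-0.12, 0.0, 0.0, 0.0, 0.0], 'pose': [[-0.113, 0.781, -0.615, -285.353], [-0.993, -0.098, 0.058, -33.659], [-0.015, 0.617, 0.787, 1108.812], [0.0, 0.0, 0.0, 1.0]]}
side {'fx': 432.568, 'fy': 432.568, 'cx': 325.847, 'cy': 194.394, 'dist': [-0.049, 0.0, 0.0, 0.0, 0.0], 'pose': [[-0.908, -0.313, 0.277, 883.473], [0.418, -0.699, 0.58, 598.993], [0.012, 0.643, 0.766, 1008.434], [0.0, 0.0, 0.0, 1.0]]}
{'fx': 292.472, 'fy': 292.472, 'cx': 319.542, 'cy': 203.43, 'dist': [-0.021, 0.0, 0.0, 0.0, 0.0], 'tool_from_camera': [[0.0, 0.966, 0.259, 70.591], [1.0, -0.0, -0.001, 0.034], [-0.0, 0.259, -0.966, -83.638], [0.0, 0.0, 0.0, 1.0]]}
{'time_s': 0.1, 'qpos': array([-1.34601254e+00,  4.23771092e-01,  1.63062126e+00,  2.00375186e-05,
        1.08859410e+00, -1.90005306e-02]), 'dq': array([ 1.32051088e-03, -1.14120341e-03, -2.78116769e-03, -2.35433521e-05,
       -1.25594884e-03,  3.28929704e-04]), 'tau': array([-8.10990605e-04, -5.45611739e+01, -2.74325109e+01,  6.44671940e-02,
        1.88385614e-02, -2.10155110e-05]), 'tool_pos': array([ 150.80025276, -606.1241041 ,  301.97216902]), 'orientation': array([ 9.92580669e-01,  1.21585896e-01, -6.27520884e-05, -6.94121592e-04]), 'force': array([-0.18322974, -0.71783731,  0.15772266]), 'wrist_torque': array([-0.01709125,  0.0294267 ,  0.02098013]), 'grip_force': 0.0, 'width': 87.86978693308592}
```

View pics/top0.png

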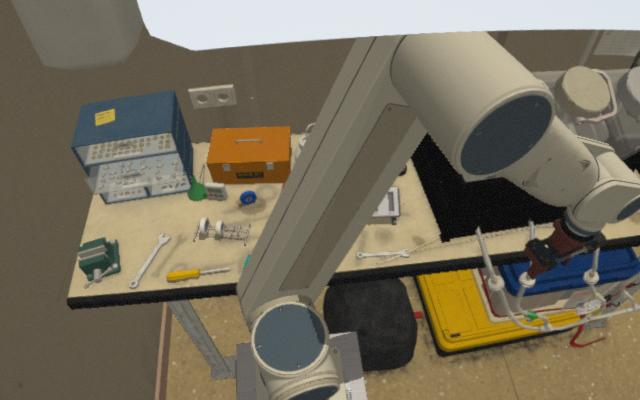

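View pics/side0.png

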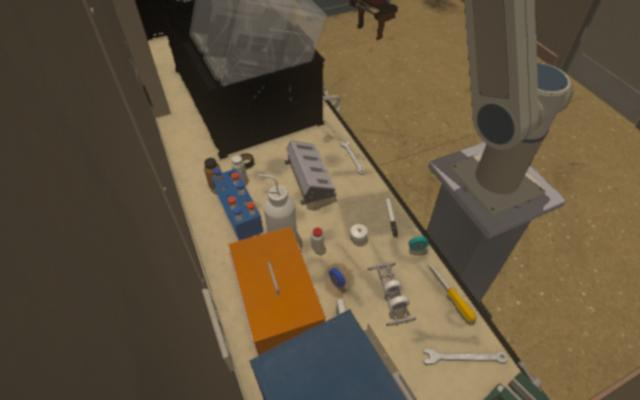

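The side view shows the deck at about (310,172), and the rollers at (392,287) and (400,303) in the rack, with its end bars at (382,266) and (401,321). The marker (392,216), filter (359,233), sample bottle (317,238) and wash bottle (280,215) are in view too, and the top view has the rollers at about (204,224) and (222,228). I'll cast rays and then look with the wrist camera.

```bash
cat > h.py <<'E'
from station import env, set_gripper, viewer, workorder
import cv2, numpy as np
from scipy.spatial.transform import Rotation as R
def wpose():
    s=env.read_state(); T=np.eye(4); T[:3,:3]=R.from_quat(s["orientation"]).as_matrix(); T[:3,3]=s["tool_pos"]
    return T@np.array(viewer.camera_params("wrist")["tool_from_camera"])
def ray(n,px,pose=None):
    p=viewer.camera_params(n); P=np.array(p["pose"]) if pose is None else pose
    K=np.array([[p["fx"],0,p["cx"]],[0,p["fy"],p["cy"]],[0,0,1]])
    u=cv2.undistortPoints(np.array([[px]],float),K,np.array(p["dist"]))[0,0]
    return P[:3,3],P[:3,:3]@np.array([u[0],-u[1],-1])
def onz(n,px,z,pose=None):
    o,d=ray(n,px,pose); return (o+d*(z-o[2])/d[2])
def tri(*rs):
    A=0;b=0
    for o,d in rs:
        d=d/np.linalg.norm(d);M=np.eye(3)-np.outer(d,d);A=A+M;b=b+M@o
    return np.linalg.solve(A,b)
def down(a):  # tool z down, tool y (closing) at world angle a
    z=np.array([0,0,-1.]);y=np.array([np.cos(a),np.sin(a),0]);return R.from_matrix(np.c_[np.cross(y,z),y,z]).as_quat()
E
python3 - <<'E'
from h import *
f=lambda n,p,z:print(n,p,onz(n,p,z).round(0))
for p in((392,287),(400,303)):f("side",p,38)
for p in((204,224),(222,228)):f("top",p,38)
for p in((382,266),(401,321)):f("side",p,25)
for p in((392,200),(392,233)):f("side",p,8)
f("side",(359,231),46);f("side",(317,232),70);f("side",(310,168),64);f("side",(337,277),20);f("side",(418,243),20);f("side",(280,190),200);f("side",(275,175),230)
for p in ((289,146),(304,143),(332,190),(310,198)): f("side",p,64)
E
```

```text
side (392, 287) [508. 205.  38.]
side (400, 303) [512. 251.  38.]
top (204, 224) [522. 250.  38.]
top (222, 228) [501. 194.  38.]
side (382, 266) [496. 136.  25.]
side (401, 321) [529. 288.  25.]
side (392, 200) [350. -58.   8.]
side (392, 233) [411.  46.   8.]
side (359, 231) [508.  25.  46.]
side (317, 232) [620.  -4.  70.]
side (310, 168) [ 542. -230.   64.]
side (337, 277) [616. 114.  20.]
side (418, 243) [368. 112.  20.]
side (280, 190) [688. -72. 200.]
side (275, 175) [689. -98. 230.]
side (289, 146) [ 565. -344.   64.]
side (304, 143) [ 516. -338.   64.]
side (332, 190) [ 519. -124.   64.]
side (310, 198) [ 589. -123.   64.]
```

```bash
python3 - <<'E'
import cv2
a=cv2.imread("pics/side0.png")[120:350,200:480]
cv2.imwrite("pics/sidec.png",cv2.resize(a,(728,598),interpolation=2))
E
```

```text
(no output)
```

View pics/sidec.png

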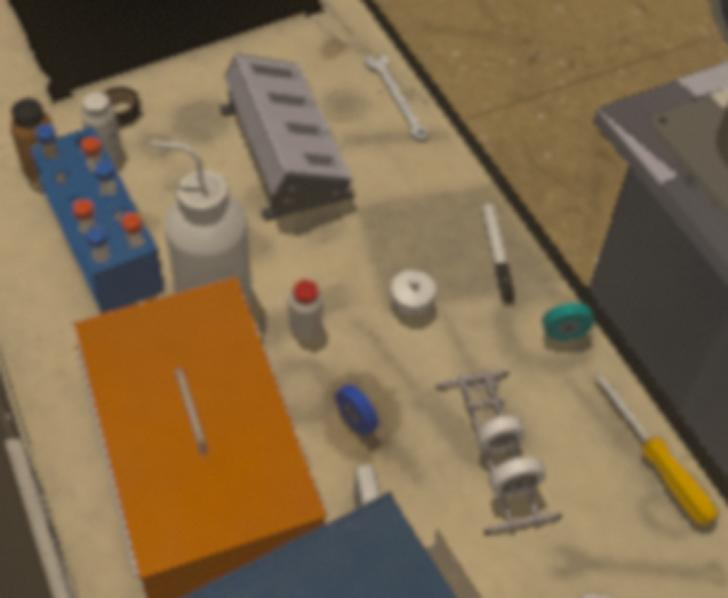

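The crop shows two white rollers in the near and middle bays of the rack, the empty bay on the deck side, and the blue and teal look-alikes off to the sides. Next I'll come round the carboy and look at the rack from close by.

```bash
python3 - <<'E'
from h import *
env.move_l([105,-430,300],rate=250)
a=np.pi/2+np.deg2rad(12)
q=down(a); print(env.ik([510,224,165],q))
env.reach([510,224,165],q)
T=wpose(); im=viewer.camera("wrist"); np.save("T1.npy",T); cv2.imwrite("pics/w1.png",im)
s=env.read_state(); print(s["time_s"],s["tool_pos"],s["qpos"])
E
```

```text
[ 3.92484437e-01  5.21674101e-01  1.86385778e+00 -4.44089210e-16
  7.56060777e-01 -1.38775140e+00]
3.7833 [510.33851531 223.28157846 165.17380583] [ 3.91079783e-01  5.21350380e-01  1.86388121e+00 -6.96963217e-05
  7.56108496e-01 -1.38761929e+00]
```

View pics/w1.png

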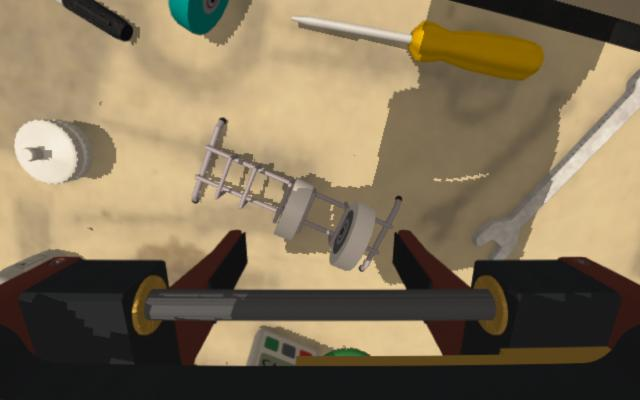

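The wrist view shows the rack running from the bar at (209,160) to the bar at (380,233), with the rollers at about (295,213) and (352,236). I'll compute the yaw and zoom in.

```bash
python3 - <<'E'
from h import *
T=np.load("T1.npy"); im=cv2.imread("pics/w1.png")
cv2.imwrite("pics/w1c.png",cv2.resize(im[105:285,180:420],(800,600),interpolation=cv2.INTER_NEAREST))
for z in(10,25):
  for p in((222,121),(196,200),(398,199),(363,268)): print(z,p,onz("wrist",p,z,T).round(1))
E
```

```text
10 (222, 121) [454.  132.6  10. ]
10 (196, 200) [522.6 118.9  10. ]
10 (398, 199) [486.5 285.7  10. ]
10 (363, 268) [554.7 272.5  10. ]
25 (222, 121) [453.2 137.4  25. ]
25 (196, 200) [517.5 124.6  25. ]
25 (398, 199) [483.7 280.9  25. ]
25 (363, 268) [547.6 268.5  25. ]
```

View pics/w1c.png

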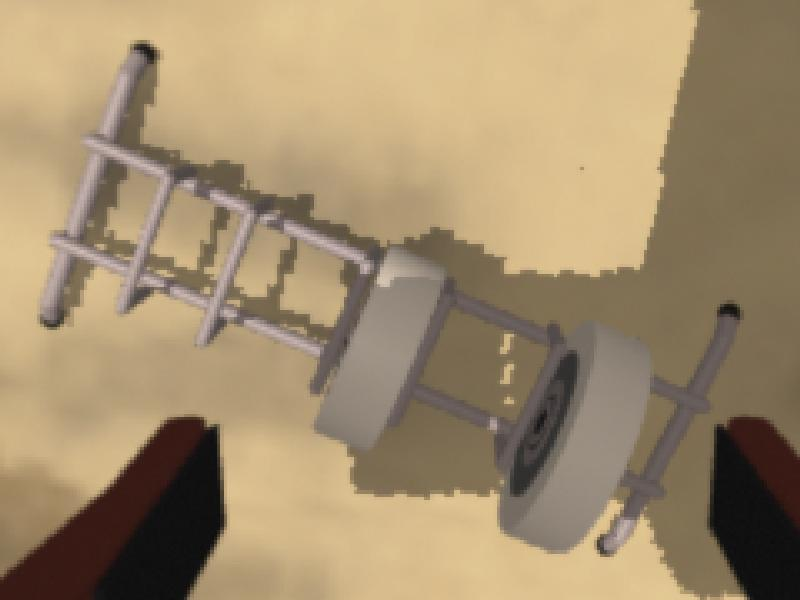

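The rack's y axis points at 78° (yaw −12°), with the bays at about (505,202) and (515,249). I'll turn to the right yaw and look down on the middle roller.

```bash
python3 - <<'E'
from h import *
set_gripper(42)
q=down(np.deg2rad(78.1))
env.reach([505,202,150],q)
T=wpose(); im=viewer.camera("wrist"); np.save("T2.npy",T)
cv2.imwrite("pics/w2.png",im); c=im[100:310,190:470]; cv2.imwrite("pics/w2c.png",cv2.resize(c,(800,600),interpolation=cv2.INTER_NEAREST))
s=env.read_state(); print(s["time_s"],s["tool_pos"],s["width"])
E
```

```text
5.1417 [505.37110535 202.2839486  150.27564065] 42.02945271027216
```

View pics/w2c.png

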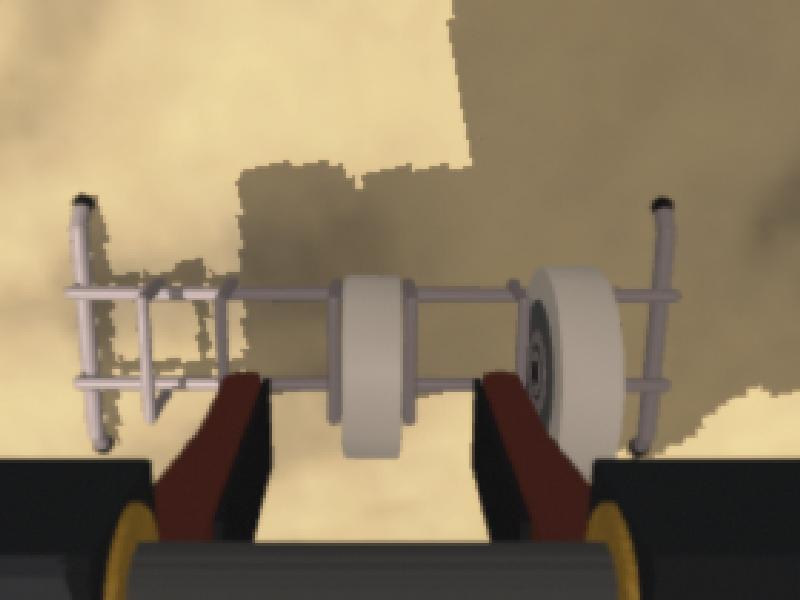

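The view is well aligned: roller tread centred at column 320 (tool centre 319.5) and spanning rows 196–260. I'll compute the radius and x offset, then grasp and lift.

```bash
cat >> h.py <<'E'
def disc(n,p1,p2,zc,pose):
    """disc seen edge-on between image points p1,p2; centre height zc -> centre, radius"""
    o,a=ray(n,p1,pose);_,b=ray(n,p2,pose);a=a/np.linalg.norm(a);b=b/np.linalg.norm(b)
    c=(a+b)/np.linalg.norm(a+b);s=(zc-o[2])/c[2]
    return o+c*s, s*np.sin(np.arccos(a@b)/2)
E
python3 - <<'E'
from h import *
T=np.load("T2.npy")
for z in(32,35,38):
    c,r=disc("wrist",(320.2,196.3),(320.2,260.3),z,T); print(z,c.round(1),r.round(2))
    c,r=disc("wrist",(320.2+75,193),(320.2+75,266),z,T); print("  big?",c.round(1),r.round(2))
q=down(np.deg2rad(78.1))
c,r=disc("wrist",(320.2,196.3),(320.2,260.3),34,T)
print(env.move_l([c[0],c[1],124.5],rate=80,f_stop=10)); set_gripper(8)
s=env.read_state(); print(s["width"],s["grip_force"],s["tool_pos"],s["force"])
env.move_l([c[0],c[1],200],rate=150)
T=wpose(); im=viewer.camera("wrist"); np.save("T3.npy",T); cv2.imwrite("pics/w3.png",im)
s=env.read_state(); print(s["time_s"],s["width"],s["tool_pos"],s["force"])
E
```

```text
32 [507.4 202.   32. ] 23.17
  big? [519.4 255.6  32. ] 26.46
35 [506.3 202.2  35. ] 22.83
  big? [518.1 255.   35. ] 26.07
38 [505.2 202.4  38. ] 22.48
  big? [516.9 254.4  38. ] 25.67
False
13.678529868909683 29.984548687934875 [506.79693738 202.14941984 124.7174245 ] [ 0.4576877  -0.38432708  1.60281671]
6.8583 13.684702349096469 [506.03203329 201.88687567 199.1180313 ] [-0.37533246 -0.80439246  0.37015872]
```

```bash
cat >> h.py <<'E'
t27=np.deg2rad(27)
def deckR(yaw): # columns: deck x,y,z ; yaw rad
    return R.from_euler("z",yaw).as_matrix()@R.from_euler("y",-t27).as_matrix()
def toolq(D): # tool z=-deck z, tool y=deck y
    return R.from_matrix(np.c_[-D[:,0],D[:,1],-D[:,2]]).as_quat()
E
python3 - <<'E'
from h import *
P=[onz("side",p,z) for p,z in (((289,143),83.5),((315,145),44.5),((335,189),44.5),((307,195),83.5))]
for p in P: print(p.round(0))
c=np.mean(P,0); v=(P[2]+P[3]-P[0]-P[1])/2; yaw=np.arctan2(v[1],v[0])-np.pi/2; print(c,np.rad2deg(yaw),np.linalg.norm(v))
D=deckR(yaw); c[2]=64; p=c+D@[0,75,152]; q=toolq(D); print(p,D[:,2],env.ik(p,q))
env.reach(p,q)
T=wpose(); im=viewer.camera("wrist"); np.save("T4.npy",T); cv2.imwrite("pics/w4.png",im)
s=env.read_state(); print(s["time_s"],s["width"],s["tool_pos"],s["force"])
E
```

```text
[ 566. -337.   84.]
[ 480. -334.   44.]
[ 502. -139.   45.]
[ 598. -121.   83.]
[ 536.63793952 -232.95826669   64.        ] -7.3766895242571495 207.3397488507953
[ 477.83192743 -149.71910698  199.43299168] [-0.45023304  0.05828881  0.89100652] [-0.37904869  0.32998588  2.19801314  0.63244401  0.19140189 -2.41845305]
8.2417 13.749455917335045 [ 478.22753404 -149.12683558  199.25617804] [-0.10693062 -0.38346927 -0.74160394]
```

View pics/w4.png

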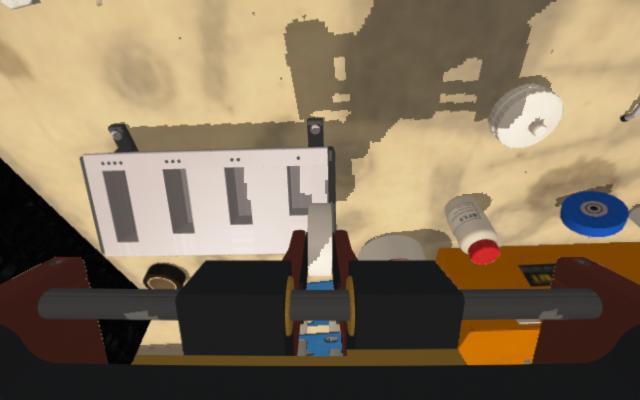

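The view shows the deck face with corners near (82,156), (329,148) and (102,254), and slots 4 to 1 running left to right with slot 1 partly hidden by the roller. The present wrist flip is close to joint limits, so I'll check the other flip and measure the face and slots.

```bash
python3 - <<'E'
from h import *
T=np.load("T4.npy"); im=cv2.imread("pics/w4.png")
g=im.min(2); m=((g>150)&(im.max(2).astype(int)-g<40)).astype(np.uint8); m[:,:75]=0;m[:,345:]=0;m[:140]=0;m[260:]=0
cs,h=cv2.findContours(m,cv2.RETR_CCOMP,cv2.CHAIN_APPROX_NONE)
i=max(range(len(cs)),key=lambda k:cv2.contourArea(cs[k]))
def quad(c):
    e=.02*cv2.arcLength(c,True); return cv2.approxPolyDP(c,e,True)[:,0].tolist()
print("face",quad(cs[i]))
for k,c in enumerate(cs):
    if h[0][k][3]==i and cv2.contourArea(c)>200: print("hole",quad(c),cv2.minAreaRect(c))
E
python3 - <<'E'
from h import *
D=deckR(np.deg2rad(-7.4)); c=np.array([537,-233,64.])
for f in(1,-1):
  q=R.from_matrix(np.c_[-f*D[:,0],f*D[:,1],-D[:,2]]).as_quat()
  for y in(75,25,-25,-75):
    for h in(152,90): 
        j=env.ik(c+D@[0,y,h],q); print(f,y,h,None if j is None else j.round(2))
E
```

```text
face [[326, 148], [83, 155], [105, 254], [285, 253], [307, 231], [286, 166], [326, 202]]
hole [[102, 170], [125, 170], [138, 242], [116, 241]] ((120.28845977783203, 205.9423065185547), (77.6619873046875, 24.514516830444336), 78.69007110595703)
hole [[163, 168], [186, 170], [193, 233], [172, 233]] ((178.5675811767578, 200.4053955078125), (69.04756927490234, 24.65984535217285), 80.53767395019531)
hole [[225, 166], [244, 167], [252, 224], [229, 223]] ((238.02438354492188, 195.21951293945312), (60.95820999145508, 24.51580047607422), 83.6598129272461)
1 75 152 [-0.38  0.33  2.2   0.63  0.19 -2.42]
1 75 90 None
1 25 152 None
1 25 90 None
1 -25 152 None
1 -25 90 None
1 -75 152 None
1 -75 90 None
-1 75 152 [-0.38  0.33  2.2   0.63  0.19  0.73]
-1 75 90 [-0.36  0.48  2.16  1.2   0.11  0.16]
-1 25 152 [-0.5   0.35  2.17  0.74  0.24  0.52]
-1 25 90 [-0.47  0.49  2.13  1.14  0.17  0.12]
-1 -25 152 [-0.6   0.37  2.13  0.77  0.3   0.39]
-1 -25 90 [-0.58  0.51  2.09  1.07  0.23  0.11]
-1 -75 152 [-0.7   0.39  2.08  0.77  0.36  0.31]
-1 -75 90 [-0.67  0.53  2.04  0.99  0.28  0.11]
```

```bash
cat > deck.py <<'E'
from h import *
def fit(T,low):
    """low: image points of the low-edge corners (-y,+y); -> centre,yaw"""
    a,b=[onz("wrist",p,64-43*np.sin(t27),T) for p in low]
    v=b-a; yaw=np.arctan2(v[1],v[0])-np.pi/2; D=deckR(yaw)
    return (a+b)/2+D@[43,0,0],D,yaw,np.linalg.norm(v)
def onface(p,T,c,D):
    o,d=ray("wrist",p,T); n=D[:,2]; return D.T@(o+d*((c-o)@n)/(d@n)-c)
E
python3 - <<'E'
from deck import *
T=np.load("T4.npy")
c,D,yaw,L=fit(T,((82.5,154.5),(327.5,147.5))); print(c,np.rad2deg(yaw),L)
for n,Q in (("far -y",[[104,254.5]]),("s4",[[102,170],[125,170],[138,242],[116,241]]),("s3",[[163,168],[186,169],[193,233],[172,233]]),("s2",[[225,166],[244,167],[252,224],[229,223]]),("s1",[[287.5,166]])):
    P=np.array([onface(p,T,c,D) for p in Q]); print(n,P[:,:2].round(1).tolist(),P.mean(0).round(1))
E
```

```text
[ 526.32570394 -246.78166238   64.        ] -5.671244526453068 195.6973379706471
far -y [[43.7, -99.2]] [ 43.7 -99.2   0. ]
s4 [[-30.2, -84.4], [-29.6, -65.3], [32.5, -66.4], [31.3, -85.7]] [  1.  -75.4   0. ]
s3 [[-30.4, -33.8], [-29.1, -15.3], [25.2, -17.2], [24.9, -35.2]] [ -2.4 -25.4   0. ]
s2 [[-30.7, 16.4], [-29.5, 31.5], [18.2, 33.8], [16.9, 14.5]] [-6.3 24.   0. ]
s1 [[-29.4, 66.0]] [-29.4  66.    0. ]
```

```bash
cat >> deck.py <<'E'
Tc=np.array(viewer.camera_params("wrist")["tool_from_camera"])
def toolR(yaw,tilt=14):
    A=R.from_euler("z",yaw).as_matrix()@R.from_euler("y",-np.deg2rad(tilt)).as_matrix()
    return np.c_[A[:,0],-A[:,1],-A[:,2]]
def rx(row,col,Rr,zc):
    """tool x,y of held disc from its visible outer tangent row"""
    o,d=ray("wrist",(col,row),Tc); f=(zc-o[2])/d[2]; p=o+d*f
    return p[0]-Rr/np.cos(np.arctan2(d[0],d[2])), p[1]
E
python3 - <<'E'
from deck import *
im=cv2.imread("pics/w4.png"); print(im[190:215:1,320].tolist()); print(im[222,296:345].min(1).tolist())
for r in(203,204): print(rx(r,320,23,91.7))
c=np.array([526.3,-246.8,64]);yaw=np.deg2rad(-5.7);D=deckR(yaw)
RT=toolR(yaw); q=R.from_matrix(RT).as_quat()
for h in(55,10): print(env.ik(c+D@[-9.5,75,h]-RT@[0,0,91.7],q))
env.reach(c+D@[-9.5,75,55]-RT@[0,0,91.7],q)
T=wpose(); im=viewer.camera("wrist"); np.save("T5.npy",T); cv2.imwrite("pics/w5.png",im)
s=env.read_state(); print(s["time_s"],s["width"],s["tool_pos"],s["force"])
E
```

```text
[[201, 210, 223], [201, 210, 223], [202, 209, 222], [202, 208, 222], [202, 209, 222], [202, 209, 223], [202, 210, 223], [202, 209, 223], [202, 210, 223], [201, 210, 223], [201, 210, 223], [200, 210, 223], [190, 200, 215], [122, 132, 143], [112, 123, 133], [116, 127, 137], [119, 130, 141], [121, 132, 143], [122, 134, 145], [123, 135, 146], [124, 136, 147], [126, 138, 149], [127, 139, 151], [128, 141, 153], [128, 142, 153]]
[211, 212, 211, 211, 210, 210, 210, 210, 210, 210, 207, 181, 139, 134, 135, 135, 135, 136, 135, 135, 135, 135, 134, 135, 135, 133, 134, 134, 134, 133, 134, 134, 134, 134, 133, 125, 91, 78, 68, 68, 120, 126, 127, 124, 124, 124, 124, 124, 125]
(np.float64(-0.6738552233636206), np.float64(0.23692059063615867))
(np.float64(-1.3377968049290736), np.float64(0.23746863689177966))
[-0.39013849  0.35768291  2.07829289  0.15193023  0.47584224  1.15304739]
[-0.37774182  0.45754556  2.052758    0.17097309  0.40124608  1.14277433]
11.2833 13.647982254193225 [ 478.38354369 -166.60574482  197.66104158] [-0.24116444  0.50499939 -2.02560725]
```

View pics/w5.png

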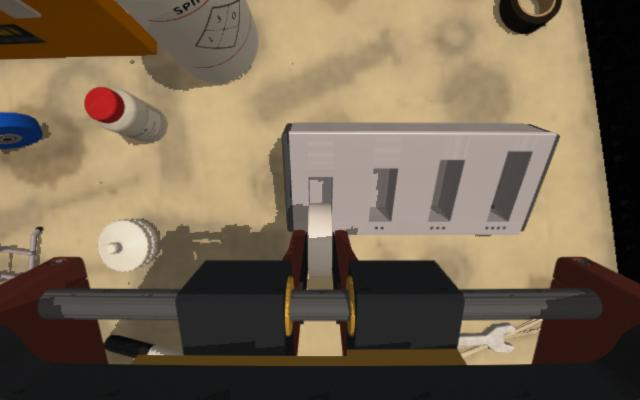

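The other flip shows the deck with slots 1 to 4 left to right; slot 1 has its high end at about (320,178), partly behind the roller, whose tangent is near row 203. I'll take the slot edges from the brightness profiles.

```bash
python3 - <<'E'
from deck import *
T=np.load("T5.npy"); g=cv2.imread("pics/w5.png").min(2)
for c in(313,328,378,383,440,500): print("col",c,*[f"{r}:{g[r,c]}" for r in range(150,236)if abs(int(g[r,c])-int(g[r-1,c]))>6])
for r in(150,172,190,196,205): print("row",r,*[f"{c}:{g[r,c]}" for c in range(280,560)if abs(int(g[r,c])-int(g[r,c-1]))>6])
print(g[190,300:345].tolist()); print(g[160:210,320].tolist())
E
```

```text
col 313 176:141 177:100 178:93 179:105 180:148 203:120 205:128 206:138
col 328 176:142 177:99 178:91 204:109 205:121 206:131 235:197
col 378 168:123 169:97 195:95 207:85 209:93 210:113 221:124 222:149 234:142 235:131
col 383 168:122 169:96 207:84 214:91 215:111 221:124 222:149 226:144 227:114 228:106 229:132 230:150 234:142 235:134
col 440 159:145 160:125 161:113 162:105 163:98 214:104 215:113 221:126 222:149 234:142 235:132
col 500 175:128 176:121 177:109 178:91 179:79 216:87 217:105 218:116 221:128 222:150 227:135 228:143 229:151 234:141 235:131
row 150 282:54 284:60 289:89 290:144 291:152 508:142 550:133 551:84 552:64 554:81 555:112 556:130
row 172 283:56 290:78 291:142 292:150 373:112 374:93 377:102 389:77 397:93 398:145 437:134 438:104 439:93 444:85 445:74 461:88 462:131 463:148 501:124 502:87 503:70 525:103 526:141 527:149 542:114 543:75 544:64 546:80 547:122
row 190 284:56 286:58 290:46 291:78 292:142 293:150 308:134 309:116 310:147 322:106 323:95 331:83 332:112 333:146 378:103 379:94 387:77 394:77 395:116 396:148 434:121 435:95 441:75 457:100 458:135 459:150 495:137 496:102 4
[... 441 characters left out ...]
8 332:128 333:149 376:103 377:95 385:78 386:71 392:77 393:116 394:149 430:141 431:112 432:90 438:76 439:69 453:87 454:128 455:150 490:143 491:108 492:52 494:59 495:69 513:83 514:136 515:149 529:141 530:108 531:69 533:76 534:105 535:123
[151, 150, 151, 151, 151, 151, 151, 149, 134, 116, 147, 153, 153, 153, 154, 154, 153, 152, 153, 153, 154, 152, 106, 95, 92, 93, 91, 90, 91, 92, 91, 83, 112, 146, 151, 151, 150, 151, 151, 151, 151, 151, 150, 151, 151]
[154, 155, 156, 155, 153, 155, 154, 153, 152, 152, 150, 149, 150, 151, 151, 150, 142, 101, 94, 93, 95, 112, 150, 155, 155, 155, 155, 155, 155, 154, 154, 154, 154, 154, 154, 154, 154, 154, 154, 154, 154, 153, 143, 109, 114, 125, 134, 141, 145, 150]
```

```bash
python3 - <<'E'
from deck import *
T=np.load("T5.npy"); c=np.array([526.3,-246.8,64]);yaw=np.deg2rad(-5.7);D=deckR(yaw)
for n,p in (("s1 hi",(320,176.8)),("s1 L",(308.6,190)),("s1 R",(332.2,190)),("s2 hi",(380,168.2)),("s2 lo",(380,221.5)),("s2 R",(395.2,190)),("s3 hi",(442,159.8)),("s3 lo",(440,221.5)),("s3 L",(434.2,190)),("s3 R",(457.9,190)),("s4 L",(495.9,190)),("s4 R",(519,190)),("s4 lo",(500,221.5)),("low edge",(383,234.5)),("+y edge",(291.7,190)),("-y edge",(535.5,190))):
    print(n,onface(p,T,c,D)[:2].round(1))
for r in(202.8,203.8): print(rx(r,319.7,23,91.7))
s=env.read_state(); RT=R.from_quat(s["orientation"]).as_matrix()
print("roller in deck",D.T@(s["tool_pos"]+RT@[-.8,.2,91.7]-c))
E
```

```text
s1 hi [10.9 74.6]
s1 L [-0.4 83.6]
s1 R [-0.4 64.9]
s2 hi [18.1 28.7]
s2 lo [-29.6  24.1]
s2 R [-0.3 14.8]
s3 hi [ 25.  -17.6]
s3 lo [-29.6 -26.7]
s3 L [ -0.3 -16.3]
s3 R [ -0.2 -35.3]
s4 L [ -0.2 -66. ]
s4 R [ -0.2 -84.8]
s4 lo [-29.7 -78. ]
low edge [-42.7  20.2]
+y edge [-0.4 97. ]
-y edge [ -0.1 -98.3]
(np.float64(0.6549513677684224), np.float64(0.2035893497771658))
(np.float64(-0.008964902281828557), np.float64(0.2039297181887904))
roller in deck [-10.30775492  74.84124493  55.18548784]
```

Both flips agree: slot centres (x,y) on the deck are s1 (−9.3,74.3), s2 (−5.8,24.3), s3 (−2.2,−25.8), s4 (1.3,−75.4). Trying slot 1 now.

```bash
cat >> deck.py <<'E'
c0=np.array([526.3,-246.8,64]);yaw0=np.deg2rad(-5.7);D0=deckR(yaw0)
S={1:(-9.3,74.3),2:(-5.8,24.3),3:(-2.2,-25.8),4:(1.3,-75.4)}
RT0=toolR(yaw0);q0=R.from_matrix(RT0).as_quat()
def tcp(s,h,r,dx=0,dy=0): return c0+D0@[S[s][0]+dx,S[s][1]+dy,h]-RT0@np.array(r)
def rh(r):
    s=env.read_state(); return D0.T@(s["tool_pos"]+R.from_quat(s["orientation"]).as_matrix()@np.array(r)-c0)
def insert(s,r,dx=0,dy=0,hs=20,hend=-3,f=5,rate=20):
    env.move_l(tcp(s,hs,r,dx,dy),rate=120); env.hold(.15)
    st=env.move_l(tcp(s,hend,r,dx,dy),rate=rate,f_stop=f); st_=env.read_state()
    print("slot",s,"stopped",st,"centre",(rh(r)-[*S[s],0]).round(2),"F deck",(D0.T@st_["force"]).round(1),"w",round(st_["width"],2),"t",round(st_["time_s"],2)); return st
E
python3 - <<'E'
from deck import *
r=[.4,.2,91.7]
insert(1,r)
T=wpose(); im=viewer.camera("wrist"); np.save("T6.npy",T); cv2.imwrite("pics/w6.png",im)
E
```

```text
slot 1 stopped True centre [-1.51  0.37  8.66] F deck [ 0.  -0.  -0.2] w 13.51 t 12.53
```

```bash
python3 - <<'E'
from deck import *
r=[.4,.2,91.7]
env.hold(.2); s=env.read_state(); print(rh(r)-[*S[1],0],D0.T@s["force"],s["width"],s["wrist_torque"], (R.from_quat(s["orientation"])*R.from_quat(q0).inv()).as_rotvec(True))
g=cv2.imread("pics/w6.png").min(2)
print([f"{k}:{g[k,320]}" for k in range(120,230) if abs(int(g[k,320])-int(g[k-1,320]))>5])
for k in(185,195,215): print(k,[f"{x}:{g[k,x]}" for x in range(280,360) if abs(int(g[k,x])-int(g[k,x-1]))>5])
E
```

```text
[-1.35872229  0.31625166  9.04885246] [-0.26803053 -0.57141395 -0.44984423] 13.852201327724817 [ 0.01788119  0.09637202 -0.03146991] [0.05453362 0.13285107 0.00763134]
['148:145', '149:166', '150:185', '152:159', '202:134', '203:107', '204:115', '205:125', '206:135', '207:141']
185 ['282:77', '283:143', '284:152']
195 ['283:80', '284:143', '285:151']
215 ['283:43', '284:61', '285:142', '286:151', '300:104', '301:92', '305:85', '306:72', '307:88', '308:144', '309:171', '331:144', '332:101', '333:79', '335:143', '336:152']
```

View pics/w6.png

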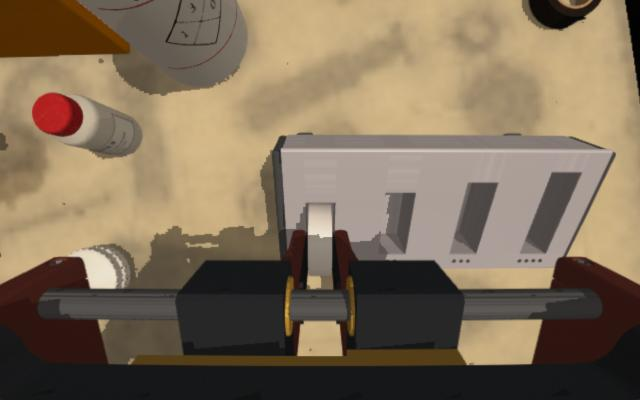

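The roller is resting on slot 1's mouth and didn't go in; the roller column is 308–332 and the slot's right edge is at 335. I'll loosen the grip a little so it settles centred, regrip, and use that as an exact reference before trying slot 2.

```bash
python3 - <<'E'
from deck import *
set_gripper(17); env.hold(.3); set_gripper(8)
s=env.read_state()
h=np.sqrt(23.**2-20.5**2)
target=c0+D0@[*S[1],h]
RR=R.from_quat(s["orientation"]).as_matrix()
r=RR.T@(target-s["tool_pos"]); print("r",r,"w",s["width"],s["time_s"],s["force"])
im=viewer.camera("wrist"); g=im.min(2); cv2.imwrite("pics/w7.png",im)
print([f"{k}:{g[k,320]}" for k in range(170,230) if abs(int(g[k,320])-int(g[k-1,320]))>5])
row=next(k for k in range(190,230) if int(g[k,320])<130)
for z in(90.5,91.7): print(row,rx(row,320,23,z))
E
```

```text
r [ 1.30992412  0.46809256 90.12208215] w 13.791523175756549 13.6083 [-0.23825022 -0.06839624 -0.05145411]
['202:122', '203:110', '204:121', '205:132', '206:139']
202 (np.float64(1.4962134784826127), np.float64(0.3857170419581289))
202 (np.float64(1.1811378339705563), np.float64(0.3881607765082889))
```

```bash
python3 - <<'E'
from deck import *
r=[1.35,.4,90.2]
env.move_l(tcp(1,25,r),rate=100); env.move_l(tcp(2,25,r),rate=120)
env.hold(.2); print(rh(r)-[*S[2],0])
insert(2,r,hs=18,f=6)
env.hold(.1); s=env.read_state(); print((rh(r)-[*S[2],0]).round(2),(D0.T@s["force"]).round(1))
E
```

```text
[-0.47240941  0.81732898 24.99669507]
slot 2 stopped True centre [-0.43  0.14 -2.72] F deck [-0.4 -0.3  5.5] w 13.82 t 16.13
[-0.45  0.12 -2.74] [ 1.2 -0.1  5.8]
```

It went home in slot 2 (centre at −2.7 mm). I'll release it, withdraw, and go to the second roller.

```bash
python3 - <<'E'
from deck import *
r=[1.35,.4,90.2]
set_gripper(34); env.move_l(tcp(2,60,r),rate=150)
im=viewer.camera("wrist"); np.save("T8.npy",wpose()); cv2.imwrite("pics/w8.png",im)
set_gripper(42)
q=down(np.deg2rad(78.1)); 
for a in(78.1,258.1): print(env.ik([516,249,150],down(np.deg2rad(a))))
env.reach([516,249,150],q)
T=wpose(); im=viewer.camera("wrist"); np.save("T9.npy",T); cv2.imwrite("pics/w9.png",im)
print(env.read_state()["time_s"])
a=cv2.imread("pics/w8.png")[110:290,240:480]; b=im[100:310,190:470]
cv2.imwrite("pics/c89.png",np.hstack([cv2.resize(a,(400,300)),cv2.resize(b,(400,300))]))
g=im.min(2)
print([f"{k}:{g[k,320]}" for k in range(150,290) if abs(int(g[k,320])-int(g[k-1,320]))>5])
for k in(205,215,225): print(k,[f"{x}:{g[k,x]}" for x in range(290,350) if abs(int(g[k,x])-int(g[k,x-1]))>5])
E
```

```text
[ 4.28825352e-01  5.63465118e-01  1.83246224e+00 -4.44089210e-16
  7.45665291e-01 -9.34276794e-01]
[ 4.28825352e-01  5.63465118e-01  1.83246224e+00 -4.44089210e-16
  7.45665291e-01  2.20731586e+00]
19.5333
['157:144', '158:97', '159:88', '191:102', '192:111', '266:133', '267:151', '288:140', '289:109']
205 ['305:93', '310:124', '331:98', '332:90', '336:83']
215 ['305:91', '306:97', '309:96', '310:129', '311:135', '331:102', '332:91', '336:85']
225 ['304:75', '305:90', '309:105', '310:131', '311:138', '331:113', '332:95']
```

View pics/c89.png

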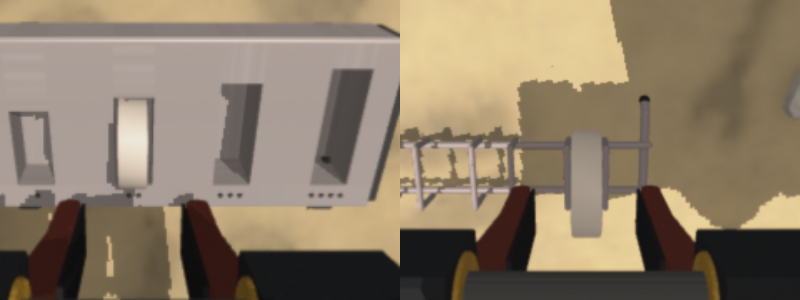

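Left half: roller 1 stands home in slot 2, upright. Right half: the second roller is edge-on and centred between the fingers. Grasping it and trying slot 1.

```bash
python3 - <<'E'
from deck import *
T=np.load("T9.npy")
c,rr=disc("wrist",(320.5,191),(320.5,266.3),37,T); print(c,rr)
print(env.move_l([c[0],c[1],128],rate=80,f_stop=10)); set_gripper(8)
s=env.read_state(); print(s["width"],s["grip_force"])
env.move_l([c[0],c[1],200],rate=150)
r=[1,.3,91]
env.reach(tcp(1,55,r),q0); env.hold(.1)
im=viewer.camera("wrist"); cv2.imwrite("pics/w10.png",im); g=im.min(2).astype(int)
print([f"{k}:{g[k,320]}" for k in range(160,225) if abs(g[k,320]-g[k-1,320])>5])
print([f"{x}:{g[222,x]}" for x in range(295,345) if abs(g[222,x]-g[222,x-1])>5])
for row in range(196,206,2): print(row,np.round(rx(row,320,rr,91),2))
s=env.read_state(); print(s["time_s"],s["width"],(rh(r)-[*S[1],0]).round(2))
E
```

```text
[516.87119389 248.91199121  37.        ] 26.53418502132089
False
14.15859075170817 29.98410254716873
['175:142', '176:111', '177:94', '180:105', '181:149', '197:122', '198:116', '199:122', '201:134', '202:140']
['307:109', '308:177', '309:190', '332:145', '333:152']
196 [1.13 0.2 ]
198 [-0.18  0.2 ]
200 [-1.49  0.2 ]
202 [-2.82  0.2 ]
204 [-4.15  0.2 ]
23.1 13.737675606019232 [ 0.17  0.49 54.85]
```

```bash
python3 - <<'E'
from deck import *
r=[.6,.3,91]
insert(1,r,hs=26)
set_gripper(17); env.hold(.3); set_gripper(8)
s=env.read_state()
r=R.from_quat(s["orientation"]).as_matrix().T@(c0+D0@[*S[1],np.sqrt(26.5**2-20.5**2)]-s["tool_pos"])
print("r",r,s["width"],(D0.T@s["force"]).round(1))
im=viewer.camera("wrist"); cv2.imwrite("pics/w11.png",im); g=im.min(2).astype(int)
print([f"{k}:{g[k,320]}" for k in range(160,225) if abs(g[k,320]-g[k-1,320])>5])
for row in range(194,202,2): print(row,np.round(rx(row,320,26.5,r[2]),2))
E
```

```text
slot 1 stopped True centre [-1.22  0.28 15.07] F deck [ 0.9 -0.   0.1] w 14.02 t 24.36
r [ 1.06448614  0.47521762 89.53010679] 13.416782710066734 [-0.8 -0.4  1.1]
['197:144', '198:110', '199:120', '200:127', '202:138', '203:144', '204:150']
194 [3.35 0.38]
196 [2.05 0.38]
198 [0.75 0.38]
200 [-0.55  0.38]
```

Consistent: it rests on slot 1, so it's too big. Slot 2 is occupied, so I'll lift over it and try slot 3.

```bash
python3 - <<'E'
from deck import *
r=[1.0,.45,89.6]
env.move_l(tcp(1,65,r),rate=120); env.move_l(tcp(3,65,r),rate=150)
env.move_l(tcp(3,25,r),rate=120); env.hold(.2); print(rh(r)-[*S[3],0])
insert(3,r,hs=22,f=6)
env.hold(.1); s=env.read_state(); print((rh(r)-[*S[3],0]).round(2),(D0.T@s["force"]).round(1),s["time_s"])
E
```

```text
[2.90078387e-01 4.21404476e-03 2.56019020e+01]
slot 3 stopped False centre [-0.19  0.07 -2.86] F deck [-0.6  0.3  0.9] w 13.8 t 29.07
[-0.17  0.07 -2.85] [0.  1.1 1.8] 29.175
```

```bash
python3 - <<'E'
from deck import *
r=[1.0,.45,89.6]
set_gripper(34); env.move_l(tcp(3,75,r),rate=150); env.hold(.2)
T=wpose(); im=viewer.camera("wrist"); cv2.imwrite("pics/w12.png",im); g=im.min(2).astype(int)
P=np.linalg.inv(T)
p=viewer.camera_params("wrist")
def px(w):
    k=(P@[*w,1])[:3]; return np.array([p["cx"]+p["fx"]*k[0]/-k[2],p["cy"]-p["fy"]*k[1]/-k[2]]).round(1)
th=np.linspace(0,2*np.pi,90)
for s_,Rr in((2,23),(3,26.5)):
    for h in(-3,0):
        # silhouette rows of disc in its mid plane, and column range of the top
        q=np.array([px(c0+D0@[S[s_][0]+Rr*np.cos(t),S[s_][1],h+Rr*np.sin(t)]) for t in th if h+Rr*np.sin(t)>0])
        print("slot",s_,"h",h,"pred rows",q[:,1].min(),q[:,1].max(),"col",np.median(q[:,0]))
    c=int(np.median(q[:,0]))
    print(" seen",[f"{k}:{g[k,c]}" for k in range(130,260) if abs(g[k,c]-g[k-1,c])>8])
    print(" cols",[f"{x}:{g[195,x]}" for x in range(c-25,c+25) if abs(g[195,x]-g[195,x-1])>8])
print(env.read_state()["time_s"])
E
```

```text
slot 2 h -3 pred rows 167.4 217.1 col 258.8
slot 2 h 0 pred rows 167.9 218.9 col 258.29999999999995
 seen ['132:167', '133:190', '135:176', '166:139', '167:124', '168:163', '169:175', '215:152', '216:139', '217:121', '219:165', '224:156', '225:112', '228:93']
 cols ['248:133', '249:198', '250:219', '265:210', '266:143', '267:119', '268:73', '269:95', '270:78', '273:89', '274:160', '275:170']
slot 3 h -3 pred rows 159.5 217.6 col 320.4
slot 3 h 0 pred rows 159.8 219.4 col 320.4
 seen ['132:171', '133:196', '135:178', '158:136', '159:154', '160:165', '161:175', '217:136', '218:127', '219:165', '221:96', '222:80', '223:118', '224:165', '228:136', '229:92']
 cols ['302:115', '303:103', '309:91', '310:100', '311:172', '312:215', '328:183', '329:118', '330:93', '331:124', '332:164']
30.625
```

Both rollers sit home as predicted. I'll back off and sign off.

```bash
python3 - <<'E'
from deck import *
env.move_l(tcp(3,120,[1,.45,89.6]),rate=150); env.hold(.3); print(workorder.sign_off())
E
```

```text
the job is handed in; nothing more can be done
None
```

Both rollers are sized and home: the first (about 46 mm) in slot 2, the second (about 53 mm) in slot 3. Each was tried in slot 1 first, and the job was handed in at about 31 s of robot time.

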